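Build up a spacer stack on the cutter arbor and lock it again

TASK

Turn the stand's lock knob clockwise until it clicks over its detent to released, and take the black keeper collar off the arbor. Thread every spacer ring lying on the bench onto the arbor, the widest at the bottom and each next one narrower, and put the keeper collar back on top of them. Only then turn the knob back anticlockwise until it clicks home to locked; leave the wax tin, the sanding block and the brush where they are.

Things in the scene. Friction and masses are not known exactly. Their poses are not given: they have to be found in the camera images.
- stand: dark steel setting stand, fixed to the bench: a flat plate 100 x 250 x 25 mm (x, y, z). Origin at the centre of its underside, on the bench; z up. On its top an upright plain steel arbor at (0, +70 mm) and a lock knob at (0, -80 mm) in its frame. Thin wood chips on the bench and stand are mere decoration
- arbor_foot (a point): foot of the arbor, on its axis at the top of the plate (25 mm above the bench). The arbor is 20 mm in diameter, rises 64 mm above the plate and tapers to 11 mm over its top 7 mm
- arbor_tip (a point): centre of the arbor's tip, 89 mm above the bench
- collar: black ribbed keeper collar, a ring 38 mm outside over its ribs (36 mm at the body the fingers meet), 20 mm high, with a 24 mm bore right through; origin at its centre, z along the bore. At the start it sits on the arbor, down on the plate
- lock_knob_grip (a point): grip point of the black lock knob, on its axis; its upright bar is 46 mm long, 14 mm thick, and spans 37 to 69 mm above the bench (this point: 62 mm); beside it a small fixed detent housing, 40 mm above the bench, clear of fingers that turn with the bar. At joint value 0 the bar runs along the stand's x axis; it turns with the knob
- lock_knob (a joint): lock knob, rad: 0 locked (start, stop), grows to 1.2 (released, stop) as the knob turns clockwise seen from above. A sprung detent resists turning either way with up to about 0.25 N m, tops out at 0.6 and then pulls the knob on by itself to the other stop; let go before the top and it springs back. Released is above 0.95, locked below 0.25
- wax_tin: bystander: flat green wax tin, 67 mm across, 25 mm high, origin at the centre of its underside
- sanding_block: bystander: sanding block 56 x 86 x 28 mm, origin at the centre of its underside
- brush: bystander: flat brush 39 x 221 x 12 mm, lying, long axis y, origin at the centre of its underside
- spacer_66: blue spacer ring, 66 mm outside diameter, 10 mm thick, 24 mm bore right through; origin at its centre, z along the bore. Lies flat on the bench, or is absent (3 to 5 of the five are there)
- spacer_60: red spacer ring, 60 mm outside diameter, 10 mm thick, 24 mm bore right through; origin at its centre, z along the bore. Lies flat on the bench, or is absent (3 to 5 of the five are there)
- spacer_54: brass spacer ring, 54 mm outside diameter, 10 mm thick, 24 mm bore right through; origin at its centre, z along the bore. Lies flat on the bench, or is absent (3 to 5 of the five are there)
- spacer_48: green spacer ring, 48 mm outside diameter, 10 mm thick, 24 mm bore right through; origin at its centre, z along the bore. Lies flat on the bench, or is absent (3 to 5 of the five are there)
- spacer_42: pale bare aluminium spacer ring, 42 mm outside diameter, 10 mm thick, 24 mm bore right through; origin at its centre, z along the bore. Lies flat on the bench, or is absent (3 to 5 of the five are there)

How it is judged:
On the way, in this order (a step that is already met when the one before it is completed fails the run):
1. the lock knob has been clicked over clockwise to released (value of joint lock_knob above 0.95 rad), for 0.2 s.
2. every spacer present is on the arbor, widest at the bottom, narrowing upward (horizontal distance between each of spacer_66, spacer_60, spacer_54, spacer_48, spacer_42 and arbor_foot below 0.005 m and angle between the z axis of each of spacer_66, spacer_60, spacer_54, spacer_48, spacer_42 and the z axis of stand, either way round below 0.1 rad and height (world z) of each of spacer_66, spacer_60, spacer_54, spacer_48, spacer_42 below 0.077 m and ((angle between spacer_66's own z axis and vertical below 1.5 rad and z of spacer_60 in the frame of spacer_66 above 0.008 m) or (angle between spacer_66's own z axis and vertical above 1.5 rad and z of spacer_60 in the frame of spacer_66 below -0.008 m)) and ((angle between spacer_66's own z axis and vertical below 1.5 rad and z of spacer_54 in the frame of spacer_66 above 0.008 m) or (angle between spacer_66's own z axis and vertical above 1.5 rad and z of spacer_54 in the frame of spacer_66 below -0.008 m)) and ((angle between spacer_66's own z axis and vertical below 1.5 rad and z of spacer_48 in the frame of spacer_66 above 0.008 m) or (angle between spacer_66's own z axis and vertical above 1.5 rad and z of spacer_48 in the frame of spacer_66 below -0.008 m)) and ((angle between spacer_66's own z axis and vertical below 1.5 rad and z of spacer_42 in the frame of spacer_66 above 0.008 m) or (angle between spacer_66's own z axis and vertical above 1.5 rad and z of spacer_42 in the frame of spacer_66 below -0.008 m)) and ((angle between spacer_60's own z axis and vertical below 1.5 rad and z of spacer_54 in the frame of spacer_60 above 0.008 m) or (angle between spacer_60's own z axis and vertical above 1.5 rad and z of spacer_54 in the frame of spacer_60 below -0.008 m)) and ((angle between spacer_60's own z axis and vertical below 1.5 rad and z of spacer_48 in the frame of spacer_60 above 0.008 m) or (angle between spacer_60's own z axis and vertical above 1.5 rad and z of spacer_48 in the frame of spacer_60 below -0.008 m)) and ((angle between spacer_60's own z axis and vertical below 1.5 rad and z of spacer_42 in the frame of spacer_60 above 0.008 m) or (angle between spacer_60's own z axis and vertical above 1.5 rad and z of spacer_42 in the frame of spacer_60 below -0.008 m)) and ((angle between spacer_54's own z axis and vertical below 1.5 rad and z of spacer_48 in the frame of spacer_54 above 0.008 m) or (angle between spacer_54's own z axis and vertical above 1.5 rad and z of spacer_48 in the frame of spacer_54 below -0.008 m)) and ((angle between spacer_54's own z axis and vertical below 1.5 rad and z of spacer_42 in the frame of spacer_54 above 0.008 m) or (angle between spacer_54's own z axis and vertical above 1.5 rad and z of spacer_42 in the frame of spacer_54 below -0.008 m)) and ((angle between spacer_48's own z axis and vertical below 1.5 rad and z of spacer_42 in the frame of spacer_48 above 0.008 m) or (angle between spacer_48's own z axis and vertical above 1.5 rad and z of spacer_42 in the frame of spacer_48 below -0.008 m))), for 0.2 s.
3. the keeper collar is on the arbor on top of the spacers (all of step 2 and horizontal distance between collar and arbor_foot below 0.005 m and angle between the z axis of collar and the z axis of stand, either way round below 0.1 rad and height (world z) of collar below 0.09 m and ((angle between spacer_66's own z axis and vertical below 1.5 rad and z of collar in the frame of spacer_66 above 0.008 m) or (angle between spacer_66's own z axis and vertical above 1.5 rad and z of collar in the frame of spacer_66 below -0.008 m)) and ((angle between spacer_60's own z axis and vertical below 1.5 rad and z of collar in the frame of spacer_60 above 0.008 m) or (angle between spacer_60's own z axis and vertical above 1.5 rad and z of collar in the frame of spacer_60 below -0.008 m)) and ((angle between spacer_54's own z axis and vertical below 1.5 rad and z of collar in the frame of spacer_54 above 0.008 m) or (angle between spacer_54's own z axis and vertical above 1.5 rad and z of collar in the frame of spacer_54 below -0.008 m)) and ((angle between spacer_48's own z axis and vertical below 1.5 rad and z of collar in the frame of spacer_48 above 0.008 m) or (angle between spacer_48's own z axis and vertical above 1.5 rad and z of collar in the frame of spacer_48 below -0.008 m)) and ((angle between spacer_42's own z axis and vertical below 1.5 rad and z of collar in the frame of spacer_42 above 0.008 m) or (angle between spacer_42's own z axis and vertical above 1.5 rad and z of collar in the frame of spacer_42 below -0.008 m))), for 0.2 s.
4. the lock knob has been clicked back anticlockwise to locked (value of joint lock_knob below 0.25 rad), for 0.2 s.
At the end, for the whole second after the job is handed in: Every spacer present is on the arbor (within 5 mm of its axis, tilt under 0.1 rad), each narrower one above all wider ones; the collar is threaded on above them (centre under 90 mm above the bench); the lock knob is below 0.25 rad; spacers and collar are at rest (all of step 3 and value of joint lock_knob below 0.25 rad and linear speed of each of spacer_66, spacer_60, spacer_54, spacer_48, spacer_42, collar below 0.02 m/s); the robot touches nothing.
It fails at once if a bystander (wax tin, sanding block, brush) is pushed more than 30 mm (distance of any of wax_tin, sanding_block, brush from where it was at the start of the episode above 0.03 m).
Of spacer_66, spacer_60, spacer_54, spacer_48, spacer_42 only 3 to 5 are there at a start; the rules pass over those that are not, and their reading is None.
At some moment in a run one of spacer_66, spacer_60, spacer_54, spacer_48, spacer_42 may be knocked a few centimetres aside while the robot is not near it.
Once in a run the grip may slacken for a moment while it holds something.
It also fails if it takes over 210 s, if anything falls off the work surface, if the arm or the gripper's body presses on something with over 40 N, if the wrist force passes 120 N, or if a joint passes its speed limit or range.

ROBOT

A 6-joint arm with a two-finger parallel gripper is mounted at the origin on a cart in front of the work surface, level with it; the furniture and walls round the work are solid. World frame = base frame: x ahead of the robot, y to its left, z up, the work surface at z = 0. Lengths are in m, angles in rad, forces in N, time in s.
With the tool pointing down it reaches from about 0.375 to 0.975 m from the base axis. Payload 3.8 kg.
Tool frame: the origin (TCP) lies midway between the tips of the shut fingers; the grasp point (between the pads) lies 19 mm behind it; z points along the fingers, y is the line along which they close (so a half turn about z gives the same grasp; the last joint's range is limited). The gripper opens to 88 mm and grips with 3 to 60 N. Pads are 18 mm wide; open, the fingers measure 123 mm over their backs; the gripper's body (75 mm by 187 mm) begins 45 mm behind the grasp point.
Start: joints at [1.271, 0.264, 1.604, -0, 1.274, -0.037], TCP at [0.175, 0.652, 0.239] pointing down, gripper open.
Joint ranges: [-2.63, 2.63], [-0.94, 2.18], [0.31, 2.57], [-1.31, 4.45], [0, 2.66], [-2.55, 2.55]. Speed limits (rad/s): [2.57, 2.57, 3.14, 3.14, 3.14, 3.14].

INTERFACE

Orientations are given as a unit quaternion [w, x, y, z].
In Python, from station import manip gives the robot as it stands.
- The arm moves only by the shell command python3 jog.py FILE [FORCE], which reads ROWS from the file FILE. ROWS is a JSON list of rows, 1 to 10 of them, each of 5 numbers: dx, dy, dz in m, then a turn about the tool's z in rad, then the finger opening in m; each row shifts and turns the commanded pose from where the row before left it, along the tool's axes as they then stand; what a row does not reach is not made up. A row lasts 1/12 s, in which the tool goes at most 0.0417 m and 0.125 rad, less where a joint would pass 70% of its speed; a pose out of reach is approached as far as the arm can. The fingers move at their own pace and stop on an object; FORCE is the grip in N (left out, the last holds). Time passes only in rows, so rows that do not move let the fingers close. It prints the time, the measured TCP pose, the force, the opening and the grip force at its end. Input that does not fit is refused with a message, and nothing moves.
- manip.get_obs(): the state, without advancing time (a new reading comes with each control period).
- manip.get_image(name): name is "side" or "top" or "wrist"; returns a dict with "img" (480x640x3 uint8, blue, green, red), "K" (3x3 intrinsics, pixels), "camera_from_world" (4x4, takes a point from world to camera coordinates). Camera axes: x right, y up, looking along -z (the intrinsics and any distortion apply to the point x, -y, -z); pixel columns grow to the right and rows downward; lengths in m; the calibration is good to about 2 mm. The wrist camera is an equidistant fisheye: a pixel r from the principal point sees the ray r / f radians off the axis. A picture is of the moment at which its call begins. There is no depth.
- manip.finish_job(): hands the job in; it is judged then, once.
The state is a dict: "time_s": time; "joint_pos": joint angles; "joint_velocities": joint speeds; "tau": joint torques, N m; "tool_pos": TCP position; "eef_rot": TCP orientation; "wrist_force": force on the tool from outside, world axes, zero at the start; "moment": the same for the moment, N m; "opening": finger opening in m; "gripper_force": force on a finger pad.
Only numpy, scipy, OpenCV 4.12 (cv2) and the standard library are available. Lean on these libraries where they do the work, as an engineer would, in place of code of your own. Each camera call takes 0.05 s, during which the arm holds its last target. There are 200 camera calls.

## Working session

There is one attempt and no reset: what is moved stays moved. The work goes in short steps, Python scripts to look and compute and a shell command to move; the robot and the scene stay as the last step left them, time stands still between calls to the robot, and variables do not carry over. Pictures are saved under pics/ and viewed, at most 14 in all, crops included, and the job is handed in when it is done.

```bash
ls; mkdir -p pics
python3 - <<'E'
from station import manip
import cv2
o=manip.get_obs()
print(o['time_s'],o['tool_pos'],o['eef_rot'],o['opening'])
for n in("top","side"):
    d=manip.get_image(n); cv2.imwrite(f"pics/{n}0.png",d["img"]); print(n,d["K"],d["camera_from_world"].round(4))
E
```

```text
jog.py
pics
station.py
0.0 [0.17517404 0.65114763 0.23741252] [-1.67308703e-04  1.31023655e-01  9.91378634e-01 -1.08573938e-03] 0.08799007658597174
top [[551.57773356   0.         311.24405679]
 [  0.         551.57773356 245.33846932]
 [  0.           0.           1.        ]] [[ 0.0206 -0.9996  0.0206 -0.1945]
 [ 0.9855  0.0238  0.1678 -0.5543]
 [-0.1682  0.0168  0.9856 -1.0478]
 [ 0.      0.      0.      1.    ]]
side [[569.21508056   0.         317.99102566]
 [  0.         569.21508056 238.2246491 ]
 [  0.           0.           1.        ]] [[-0.9748 -0.2224 -0.0169  0.5308]
 [ 0.1087 -0.5401  0.8346 -0.2092]
 [-0.1947  0.8117  0.5506 -0.8469]
 [ 0.      0.      0.      1.    ]]
```

View pics/top0.png

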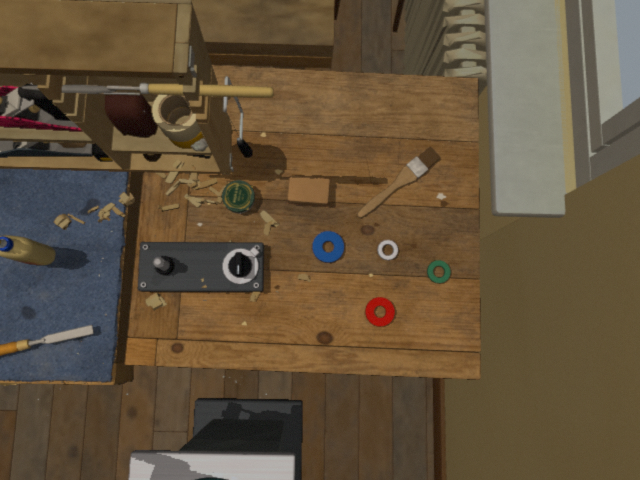

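View pics/side0.png

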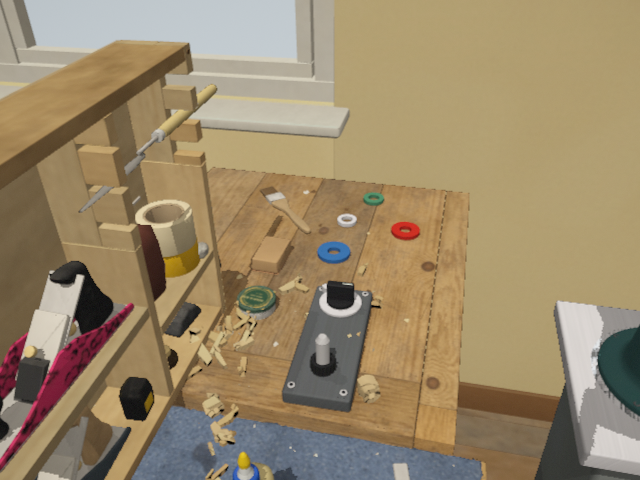

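The top view shows blue (328,247), white (388,250), green (439,271) and red (380,312) rings. The stand runs from (140,245) to (263,290), with the arbor at about (160,265) and the knob at (240,265). There is no brass ring so far. The tin (240,195), block (308,190) and brush (400,185) lie farther out.

```bash
cat > h.py <<'E'
from station import manip
import cv2, numpy as np
HSV={'66':((100,130,60),(125,255,255)),'60':((0,190,90),(4,255,255)),'48':((60,90,40),(85,255,255)),'42':((0,0,165),(179,45,255))}
def cam(n):
    d=manip.get_image(n); return d["img"],np.array(d["K"]),np.array(d["camera_from_world"])
def ray(K,T,u,v,fish=False):
    a,b=(u-K[0,2])/K[0,0],(v-K[1,2])/K[1,1]
    if fish:
        r=np.hypot(a,b); s=np.sin(r)/max(r,1e-9); c=np.array([a*s,-b*s,-np.cos(r)])
    else: c=np.array([a,-b,-1.])
    R=T[:3,:3]; return -R.T@T[:3,3], R.T@c
def onplane(K,T,u,v,z,fish=False):
    o,d=ray(K,T,u,v,fish); return (o+d*(z-o[2])/d[2])[:2]
def proj(K,T,p):
    c=T[:3,:3]@p+T[:3,3]; return K[0,2]+K[0,0]*c[0]/-c[2],K[1,2]-K[1,1]*c[1]/-c[2]
def blobs(img,lo,hi,amin=60):
    m=cv2.inRange(cv2.cvtColor(img,cv2.COLOR_BGR2HSV),lo,hi)
    cs,_=cv2.findContours(m,cv2.RETR_EXTERNAL,cv2.CHAIN_APPROX_NONE)
    return [c for c in cs if cv2.contourArea(c)>amin]
def rings(names=("top","side"),box=(.35,.8,-.6,.3)):
    out={}
    for n in names:
        img,K,T=cam(n)
        for k,(lo,hi) in HSV.items():
            for c in blobs(img,lo,hi):
                # polygon -> world at mid height, min circle there
                w=np.array([onplane(K,T,u,v,.007) for u,v in c[:,0]],np.float32)
                (x,y),r=cv2.minEnclosingCircle(w)
                if box[0]<x<box[1] and box[2]<y<box[3] and .012<r<.05: out.setdefault(k,[]).append((n,round(x,4),round(y,4),round(2*r,4)))
    return out
E
python3 - <<'E'
from h import *
for k,v in rings().items(): print(k,v)
img,K,T=cam("top")
for nm,(u,v,z) in dict(c1=(144,246,.025),c2=(144,285,.025),c3=(260,247,.025),c4=(261,287,.025),tip=(160,259,.089),knob=(240,257,.069),shelfedge=(228,150,.1),tin=(239,195,.025),block=(308,190,.028),tableR=(480,370,0),tabL=(127,365,0)).items(): print(nm,onplane(K,T,u,v,z).round(3))
cv2.imwrite("pics/crop1.png",cv2.resize(img[225:310,130:275],None,fx=5,fy=5,interpolation=cv2.INTER_CUBIC))
img,K,T=cam("side")
cv2.imwrite("pics/crop2.png",cv2.resize(img[270:410,280:380],None,fx=4,fy=4,interpolation=cv2.INTER_CUBIC))
E
```

```text
66 [('top', 0.5642, -0.2175, 0.0649), ('side', 0.5624, -0.2139, 0.0722)]
60 [('top', 0.4329, -0.3244, 0.059), ('side', 0.4302, -0.3208, 0.0676)]
48 [('top', 0.5177, -0.4458, 0.0466), ('side', 0.5147, -0.4416, 0.0545)]
42 [('top', 0.372, 0.2967, 0.0901), ('top', 0.5206, -0.0373, 0.0701), ('top', 0.5613, -0.3407, 0.0381), ('side', 0.3814, 0.2447, 0.0271), ('side', 0.5304, 0.0327, 0.0261), ('side', 0.5215, -0.0661, 0.0775), ('side', 0.5581, -0.3377, 0.0527), ('side', 0.7395, -0.4079, 0.0432)]
c1 [0.553 0.155]
c2 [0.474 0.149]
c3 [ 0.557 -0.079]
c4 [ 0.476 -0.084]
tip [0.519 0.105]
knob [ 0.529 -0.044]
shelfedge [ 0.734 -0.015]
tin [ 0.664 -0.032]
block [ 0.678 -0.173]
tableR [ 0.321 -0.528]
tabL [0.316 0.179]
```

View pics/crop1.png

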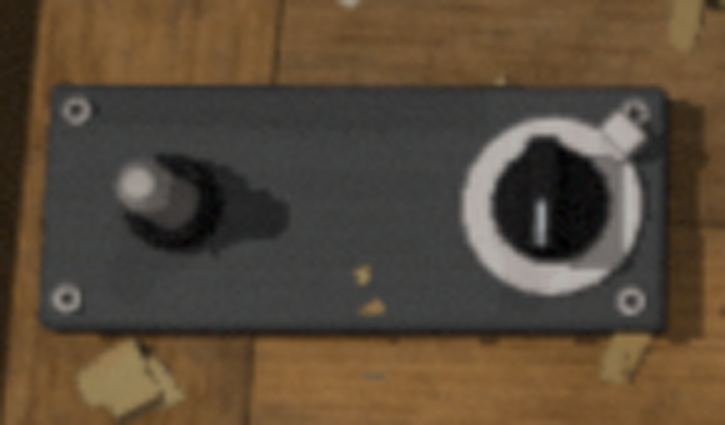

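View pics/crop2.png

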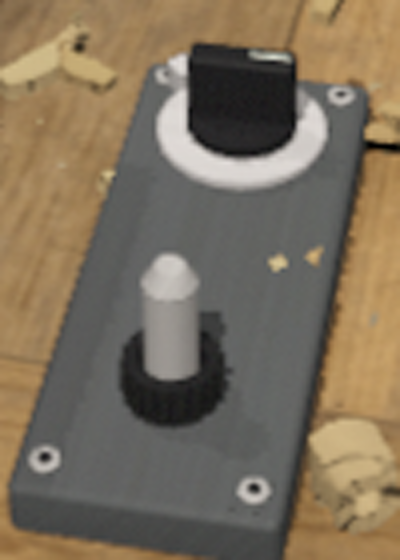

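The arbor tip is at about (157,261.6) in the top view and (322.5,335.5) in the side view. The bar runs along stand x, and the detent housing is at the far right of the dial.

Run:
```python
from h import *
_,K,T=cam("top"); _,K2,T2=cam("side")
def tri(a,b):
    A=[];r=[]
    for (o,d) in (ray(K,T,*a),ray(K2,T2,*b)):
        d=d/np.linalg.norm(d);P=np.eye(3)-np.outer(d,d);A.append(P);r.append(P@o)
    return np.linalg.lstsq(np.vstack(A),np.hstack(r),rcond=None)[0].round(4)
print("tip",tri((157,261.6),(322.5,335.5)),onplane(K,T,157,261.6,.089),onplane(K2,T2,322.5,335.5,.089))
S=[onplane(K,T,*p,.025) for p in((145,247),(143.4,284.6),(257.2,247),(256,285))]
print(np.round(S,4)); c=np.mean(S,0); y=(S[0]+S[1]-S[2]-S[3]);y/=np.linalg.norm(y); x=np.array([y[1],-y[0]])
print("c",c,"yaw",np.arctan2(x[1],x[0]),"arbor",c+.07*y,"knob",c-.08*y)
S2=[onplane(K2,T2,*p,.025) for p in((291,384.5),(343.5,392.5),(365.2,293.5))];print(np.round(S2,4))
```

```text
tip [0.5123 0.1097 0.0897] [0.51342191 0.11005032] [0.51148677 0.10902837]
[[ 0.5511  0.153 ]
 [ 0.4751  0.1507]
 [ 0.5566 -0.073 ]
 [ 0.4794 -0.0735]]
c [0.51554201 0.03930093] yaw 0.021539740935366033 arbor [0.51403435 0.10928469] knob [ 0.51726506 -0.04068051]
[[ 0.5494  0.1508]
 [ 0.4729  0.1497]
 [ 0.4772 -0.0753]]
```

```bash
cat >> h.py <<'E'
def go(x,y,z,fa):
    "delta in tool axes to TCP target; fa = direction angle of the closing line (tool y), deg in world"
    o=manip.get_obs(); w,a,b,c=o['eef_rot']
    from scipy.spatial.transform import Rotation as Ro
    R=Ro.from_quat([a,b,c,w]).as_matrix(); cur=np.arctan2(R[1,1],R[0,1])
    t=(np.radians(fa)-cur+np.pi/2)%np.pi-np.pi/2   # ccw turn needed
    f=cur+t; ty=np.array([np.cos(f),np.sin(f)]); tx=np.array([-ty[1],ty[0]])
    d=np.array([x,y])-o['tool_pos'][:2]
    print("tilt",R[:,2].round(3),"turn %.4f dx %.4f dy %.4f dz %.4f"%(-t,d@tx,d@ty,o['tool_pos'][2]-z),"j6 %.2f t %.1f"%(o['joint_pos'][5],o['time_s']))
E
echo '[[0,0,0,-0.095,0.088],[0,0,0,-0.095,0.088],[0,0,0,-0.095,0.088],[-0.0163,-0.035,0,0,0.088],[-0.0163,-0.035,0,0,0.088],[-0.0163,-0.035,0,0,0.088],[-0.0163,-0.035,0,0,0.088],[-0.0163,-0.035,0,0,0.088],[-0.0163,-0.035,0,0,0.088],[-0.0163,-0.035,0,0,0.088]]' > path.dat && python3 jog.py path.dat 20
echo '[[-0.0163,-0.035,0,0,0.088],[-0.0163,-0.035,0,0,0.088],[-0.0163,-0.035,0,0,0.088],[-0.0163,-0.035,0,0,0.088],[-0.0163,-0.035,0,0,0.088],[-0.0163,-0.035,0,0,0.088],[-0.0163,-0.035,0,0,0.088],[-0.0163,-0.035,0,0,0.088],[0,0,0,0,0.088],[0,0,0,0,0.088]]' > path.dat && python3 jog.py path.dat
python3 -c "
from h import *
go(.516,-.0415,.15,91.23)
img,K,T=cam('wrist');cv2.imwrite('pics/w1.png',img);print(K,T.round(3))"
```

```text
time_s: 1.23
tool_pos: [0.2953, 0.4078, 0.2389]
eef_rot: [0.0, -0.011, 1.0, 0.0]
wrist_force: [1.0, -0.0, 1.7]
opening: 0.0877
gripper_force: 0.0
time_s: 2.07
tool_pos: [0.4321, 0.1307, 0.239]
eef_rot: [0.0, -0.009, 1.0, 0.0]
wrist_force: [-0.4, -0.1, 0.2]
opening: 0.0878
gripper_force: 0.0
tilt [ 0.  0. -1.] turn -0.0043 dx -0.0802 dy -0.1740 dz 0.0890 j6 -1.35 t 2.1
[[371.64829954   0.         316.04051508]
 [  0.         371.64829954 246.41749577]
 [  0.           0.           1.        ]] [[-0.017  1.     0.    -0.124]
 [-0.963 -0.016 -0.27   0.456]
 [-0.27  -0.005  0.963 -0.272]
 [ 0.     0.     0.     1.   ]]
```

View pics/w1.png

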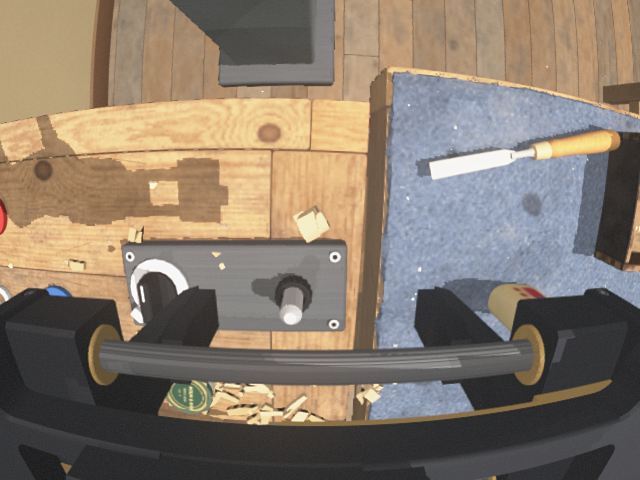

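The wrist view shows the stand screws at (129,257), (334,257) and (334,324), the arbor tip at (291,313), and the knob at (160,295).

```bash
echo '[[-0.0201,-0.0348,0,0,0.088],[-0.0201,-0.0348,0,0,0.088],[-0.0201,-0.0348,0,0,0.088],[-0.0201,-0.0348,0,0,0.088],[0,-0.0348,0.02,0,0.088],[0,0,0.03,0,0.088],[0,0,0.03,0,0.088],[0,0,0,0,0.088],[0,0,0,0,0.088]]' > path.dat && python3 jog.py path.dat
python3 - <<'E'
from h import *
K=np.array([[371.648,0,316.04],[0,371.648,246.417],[0,0,1]])
T=np.array([[-0.017,1,0,-0.124],[-0.963,-0.016,-0.27,0.456],[-0.27,-0.005,0.963,-0.272]])
for p in((129,257,.025),(334,257,.025),(334,324,.025),(291,313,.089)): print(onplane(K,T,*p,True).round(4))
go(.516,-.0415,.043,91.23)
img,K,T=cam('wrist');cv2.imwrite('pics/w2.png',img)
E
```

```text
time_s: 2.87
tool_pos: [0.514, -0.038, 0.1571]
eef_rot: [-0.002, -0.012, 1.0, 0.001]
wrist_force: [0.3, -0.2, 0.6]
opening: 0.0877
gripper_force: 0.0
[ 0.4803 -0.0757]
[0.4754 0.1502]
[0.5517 0.1528]
[0.508  0.1104]
tilt [-0.005  0.001 -1.   ] turn 0.0029 dx -0.0020 dy -0.0036 dz 0.1141 j6 -1.72 t 2.9
```

View pics/w2.png

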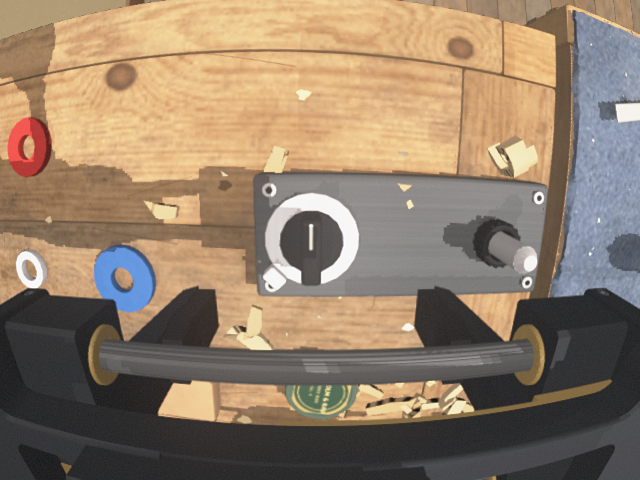

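The bar at (312,240) is centred between the fingers and upright along the stand's x axis. Next I lower the tool and grip it.

```bash
echo '[[-0.002,-0.0036,0.03,0,0.088],[0,0,0.03,0,0.088],[0,0,0.03,0,0.088],[0,0,0.024,0,0.06],[0,0,0,0,0.01],[0,0,0,0,0.01],[0,0,0,0,0.01],[0,0,0,0,0.01],[0,0,0,0,0.01],[0,0,0,0,0.01]]' > path.dat && python3 jog.py path.dat 50
echo '[[0,0,0,0.1,0.01],[0,0,0,0.1,0.01],[0,0,0,0.1,0.01],[0,0,0,0.1,0.01],[0,0,0,0.1,0.01],[0,0,0,0.1,0.01],[0,0,0,0.1,0.01],[0,0,0,0.1,0.01],[0,0,0,0.1,0.01],[0,0,0,0.1,0.01]]' > path.dat && python3 jog.py path.dat
echo '[[0,0,0,0.1,0.01],[0,0,0,0.1,0.01],[0,0,0,0,0.01],[0,0,0,0,0.01],[0,0,0,0,0.01]]' > path.dat && python3 jog.py path.dat
```

```text
time_s: 3.75
tool_pos: [0.5192, -0.0435, 0.0465]
eef_rot: [0.002, -0.011, 1.0, -0.0]
wrist_force: [-0.0, 0.6, -0.3]
opening: 0.0436
gripper_force: 0.0
time_s: 4.58
tool_pos: [0.5173, -0.0443, 0.0456]
eef_rot: [-0.0, 0.472, 0.882, -0.001]
wrist_force: [-3.9, -5.1, 5.0]
opening: 0.0136
gripper_force: 50.0
time_s: 5.0
tool_pos: [0.5167, -0.0447, 0.0456]
eef_rot: [-0.0, 0.555, 0.832, -0.001]
wrist_force: [-5.2, -4.6, 4.9]
opening: 0.0134
gripper_force: 50.0
```

```bash
echo '[[0,0,0,0,0.06],[0,0,0,0,0.06],[0,0,0,0,0.06],[0,0,-0.03,0,0.088],[0,0,-0.03,0,0.088],[0,0,-0.03,0,0.088],[0,0,0,0,0.088]]' > path.dat && python3 jog.py path.dat
python3 - <<'E'
from h import *
img,K,T=cam('wrist');a=cv2.resize(img[150:320,180:560],None,fx=2,fy=2)
b,K,T=cam('top');b=cv2.resize(b[225:310,130:275],None,fx=3,fy=3)
c=np.zeros((600,760,3),np.uint8);c[:340]=a;c[340:595,:435]=b
cv2.imwrite('pics/c3.png',c)
go(.513,.109,.14,91.23)
for k,v in rings(("top",)).items(): print(k,v)
E
```

```text
time_s: 5.58
tool_pos: [0.5227, -0.0437, 0.1415]
eef_rot: [0.005, 0.555, 0.832, 0.003]
wrist_force: [0.6, -0.6, 0.8]
opening: 0.0582
gripper_force: 0.0
tilt [ 0.004 -0.    -1.   ] turn -1.1991 dx 0.0032 dy 0.1525 dz -0.0034 j6 -0.52 t 5.7
66 [('top', 0.5647, -0.2171, 0.065)]
60 [('top', 0.4332, -0.3245, 0.0587)]
48 [('top', 0.5177, -0.4456, 0.0462)]
42 [('top', 0.5614, -0.3405, 0.04), ('top', 0.7399, -0.4018, 0.0362)]
```

View pics/c3.png

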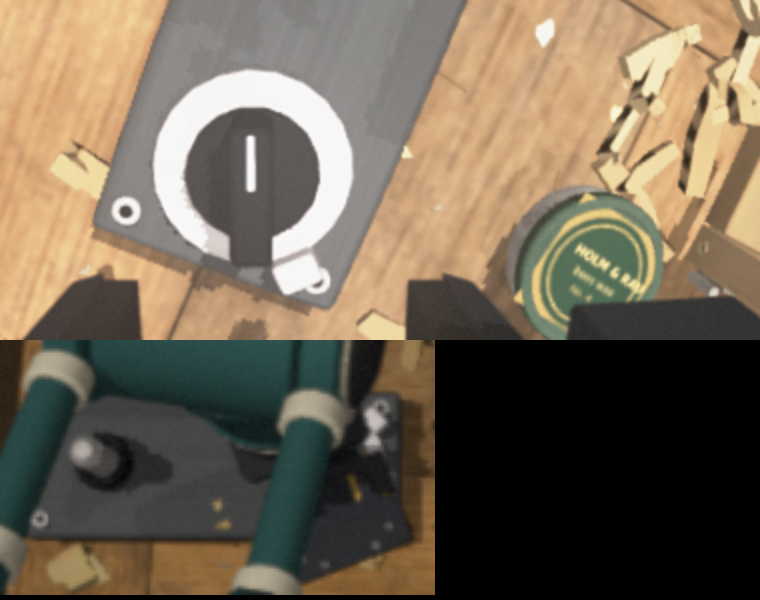

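The bar now lines up with the tool, so the knob has turned 1.2 rad and is released. The tin is undisturbed. Next is the collar.

```bash
python3 -c "
from h import *
go(.513,.1093,.14,22.5)"
```

```text
tilt [ 0.001 -0.    -1.   ] turn 0.0004 dx 0.1428 dy 0.0538 dz -0.0051 j6 -0.52 t 5.7
```

```bash
echo '[[0.0357,0.01345,0,0,0.088],[0.0357,0.01345,0,0,0.088],[0.0357,0.01345,0,0,0.088],[0.0357,0.01345,0,0,0.088],[0,0,0,0,0.088],[0,0,0,0,0.088],[0,0,0,0,0.088]]' > path.dat && python3 jog.py path.dat
python3 -c "
from h import *
go(.513,.1093,.03,22.5)"
```

```text
time_s: 6.32
tool_pos: [0.5116, 0.1089, 0.133]
eef_rot: [-0.001, 0.555, 0.832, -0.001]
wrist_force: [0.7, 0.2, -0.5]
opening: 0.0878
gripper_force: 0.0
tilt [-0.003 -0.001 -1.   ] turn 0.0016 dx -0.0002 dy 0.0015 dz 0.1030 j6 -0.23 t 6.3
```

```bash
echo '[[0,0.0015,0.03,0,0.088],[0,0,0.03,0,0.088],[0,0,0.025,0,0.088],[0,0,0.016,0,0.06],[0,0,0,0,0.06],[0,0,0,0,0.03],[0,0,0,0,0.03],[0,0,0,0,0.03],[0,0,0,0,0.03],[0,0,0,0,0.03]]' > path.dat && python3 jog.py path.dat 25
echo '[[0,0,0,0,0.03],[0,0,0,0,0.03],[0,0,0,0,0.03]]' > path.dat && python3 jog.py path.dat
```

```text
time_s: 7.15
tool_pos: [0.5153, 0.1098, 0.0351]
eef_rot: [0.001, 0.555, 0.832, 0.001]
wrist_force: [0.0, 0.2, -0.0]
opening: 0.0433
gripper_force: 0.0
time_s: 7.4
tool_pos: [0.5144, 0.1097, 0.0346]
eef_rot: [0.0, 0.555, 0.832, -0.0]
wrist_force: [-2.9, -1.3, 6.0]
opening: 0.0347
gripper_force: 25.0
```

```bash
echo '[[0,0,-0.02,0,0.03],[0,0,-0.03,0,0.03],[0,0,-0.03,0,0.03],[0,0,-0.03,0,0.03],[0,0,0,0,0.03],[0,0,0,0,0.03]]' > path.dat && python3 jog.py path.dat
python3 -c "
from h import *
go(.43,-.14,.14,22.5)"
```

```text
time_s: 7.9
tool_pos: [0.516, 0.1102, 0.1461]
eef_rot: [0.002, 0.555, 0.832, 0.002]
wrist_force: [-0.3, 0.3, -1.4]
opening: 0.0345
gripper_force: 25.0
tilt [ 0.005  0.001 -1.   ] turn 0.0005 dx -0.1982 dy -0.1752 dz 0.0061 j6 -0.23 t 7.9
```

```bash
echo '[[-0.0248,-0.0219,0,0,0.03],[-0.0248,-0.0219,0,0,0.03],[-0.0248,-0.0219,0,0,0.03],[-0.0248,-0.0219,0,0,0.03],[-0.0248,-0.0219,0,0,0.03],[-0.0248,-0.0219,0,0,0.03],[-0.0248,-0.0219,0,0,0.03],[-0.0248,-0.0219,0,0,0.03],[0,0,0.03,0,0.03],[0,0,0.03,0,0.03]]' > path.dat && python3 jog.py path.dat
echo '[[0,0,0.03,0,0.03],[0,0,0.03,0,0.03],[0,0,0,0,0.03],[0,0,0,0,0.03],[0,0,0,0,0.03]]' > path.dat && python3 jog.py path.dat
```

```text
time_s: 8.73
tool_pos: [0.4286, -0.1428, 0.0834]
eef_rot: [0.002, 0.557, 0.83, 0.0]
wrist_force: [0.8, 0.2, -1.6]
opening: 0.0346
gripper_force: 25.0
time_s: 9.15
tool_pos: [0.4283, -0.1405, 0.0239]
eef_rot: [-0.0, 0.555, 0.832, -0.0]
wrist_force: [-0.0, -0.7, 1.0]
opening: 0.0348
gripper_force: 25.0
```

```bash
echo '[[0,0,0.006,0,0.03],[0,0,0.005,0,0.03],[0,0,0,0,0.03],[0,0,0,0,0.03]]' > path.dat && python3 jog.py path.dat
echo '[[0,0,0,0,0.06],[0,0,0,0,0.088],[0,0,0,0,0.088],[0,0,-0.03,0,0.088],[0,0,-0.03,0,0.088],[0,0,-0.03,0,0.088],[0,0,0,0,0.088],[0,0,0,0,0.088]]' > path.dat && python3 jog.py path.dat
python3 - <<'E'
from h import *
for k,v in rings(("top","side")).items(): print(k,v)
go(.5645,-.217,.10,22.5)
img,K,T=cam('wrist');cv2.imwrite('pics/w4.png',img);np.savez('w4',K=K,T=T)
E
```

```text
time_s: 9.48
tool_pos: [0.4287, -0.1407, 0.0132]
eef_rot: [0.0, 0.555, 0.832, 0.0]
wrist_force: [-0.3, 0.1, -0.2]
opening: 0.0347
gripper_force: 25.0
time_s: 10.15
tool_pos: [0.4303, -0.1414, 0.105]
eef_rot: [0.003, 0.555, 0.832, 0.001]
wrist_force: [0.0, 0.6, 0.8]
opening: 0.0859
gripper_force: 0.0
66 [('top', 0.5642, -0.2175, 0.0649), ('side', 0.5624, -0.2139, 0.0722)]
60 [('top', 0.4335, -0.3243, 0.0579), ('side', 0.4313, -0.3209, 0.0677)]
48 [('top', 0.5177, -0.4458, 0.0466)]
42 [('top', 0.3729, 0.2978, 0.0924), ('top', 0.5254, -0.0295, 0.0647), ('top', 0.5612, -0.3404, 0.0392), ('top', 0.7373, -0.3989, 0.0333), ('side', 0.3811, 0.245, 0.0279), ('side', 0.527, 0.0489, 0.0586), ('side', 0.5282, -0.0737, 0.0986), ('side', 0.5581, -0.3377, 0.0527), ('side', 0.7395, -0.4079, 0.0432)]
tilt [-0.001  0.    -1.   ] turn 0.0003 dx -0.1231 dy 0.0970 dz 0.0022 j6 -0.77 t 10.2
```

View pics/w4.png

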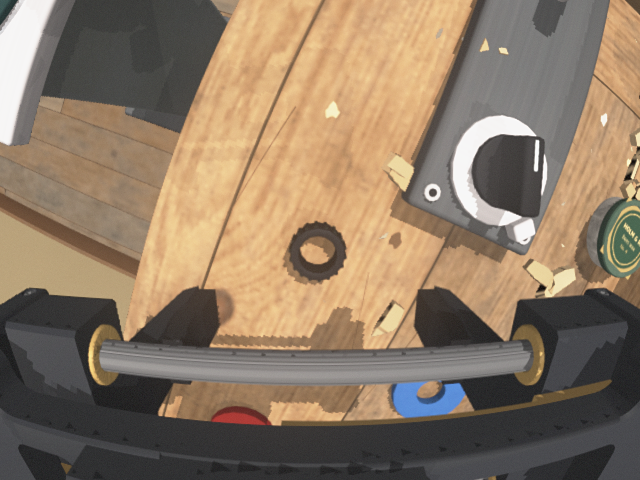

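The collar stands upright on the bench at (318,252) in the wrist view. Next is the blue ring.

```bash
echo '[[-0.0246,0.0194,0,0,0.088],[-0.0246,0.0194,0,0,0.088],[-0.0246,0.0194,0,0,0.088],[-0.0246,0.0194,0,0,0.088],[-0.0246,0.0194,0,0,0.088],[0,0,0,0,0.088],[0,0,0.03,0,0.088],[0,0,0.03,0,0.088],[0,0,0,0,0.088],[0,0,0,0,0.088]]' > path.dat && python3 jog.py path.dat
python3 -c "
from h import *
go(.564,-.2165,.004,22.5)"
```

```text
time_s: 11.13
tool_pos: [0.5614, -0.2155, 0.0391]
eef_rot: [-0.004, 0.555, 0.832, -0.001]
wrist_force: [-0.1, 0.7, -0.3]
opening: 0.0881
gripper_force: 0.0
tilt [-0.008  0.003 -1.   ] turn 0.0003 dx -0.0019 dy 0.0020 dz 0.0351 j6 -0.80 t 11.1
```

```bash
echo '[[-0.001,0.002,0.017,0,0.088],[0,0,0.017,0,0.088],[0,0,0,0,0.088],[0,0,0,0,0.088],[0,0,0,0,0.05],[0,0,0,0,0.05],[0,0,0,0,0.05],[0,0,0,0,0.05],[0,0,0,0,0.05]]' > path.dat && python3 jog.py path.dat 25
echo '[[0,0,-0.03,0,0.05],[0,0,-0.03,0,0.05],[0,0,-0.03,0,0.05],[0,0,-0.03,0,0.05],[0,0,0,0,0.05],[0,0,0,0,0.05],[0,0,0,0,0.05]]' > path.dat && python3 jog.py path.dat
python3 -c "
from h import *
go(.5135,.1093,.12,22.5)"
```

```text
time_s: 11.88
tool_pos: [0.5677, -0.218, 0.0104]
eef_rot: [0.001, 0.555, 0.832, -0.0]
wrist_force: [-1.4, -1.3, 5.0]
opening: 0.0566
gripper_force: 2.4
time_s: 12.47
tool_pos: [0.567, -0.2171, 0.1286]
eef_rot: [0.0, 0.555, 0.832, 0.0]
wrist_force: [0.3, -1.3, -1.1]
opening: 0.05
gripper_force: 0.0
tilt [ 0.  0. -1.] turn 0.0003 dx 0.3220 dy 0.0755 dz 0.0086 j6 -0.80 t 12.5
```

```bash
echo '[[0,0,0,0,0.088],[0,0,0,0,0.088],[0,0,0.03,0,0.088],[0,0,0.03,0,0.088],[0,0,0.03,0,0.088],[0,0,0.01,0,0.088],[0,0,0,0,0.088],[0,0,0,0,0.088],[0,0,0,0,0.088]]' > path.dat && python3 jog.py path.dat
python3 - <<'E'
from h import *
print(rings(("top","side")).get('66'))
go(.564,-.2165,.004,22.5)
img,K,T=cam('wrist')
cv2.imwrite('pics/w5.png',img)
E
```

```text
time_s: 13.22
tool_pos: [0.5684, -0.2178, 0.0301]
eef_rot: [0.001, 0.555, 0.832, 0.0]
wrist_force: [0.3, -0.0, 0.6]
opening: 0.0876
gripper_force: 0.0
[('top', 0.5636, -0.1968, 0.0394), ('side', 0.5653, -0.213, 0.0722)]
tilt [ 0.003 -0.001 -1.   ] turn 0.0003 dx 0.0033 dy -0.0040 dz 0.0269 j6 -0.80 t 13.3
```

View pics/w5.png

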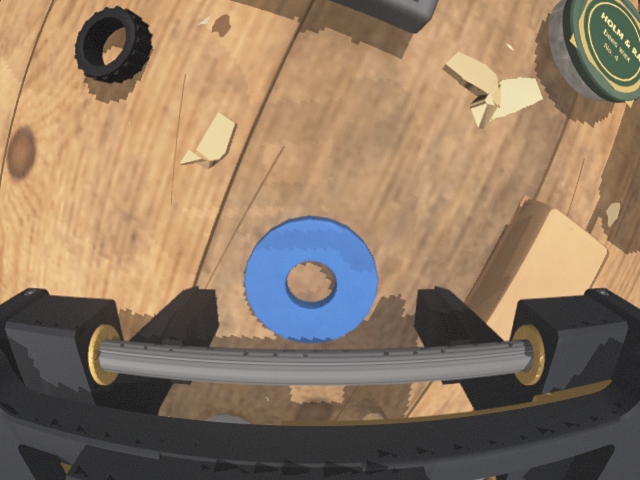

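The blue ring sits between the fingers at (311,280), nearly centred. The first grip closed too high and slid over its top, so I'll locate it precisely with the wrist camera.

```bash
cat >> h.py <<'E'
def wring(k,z=.01,amin=400):
    img,K,T=cam('wrist'); c=max(blobs(img,*HSV[k],amin),key=cv2.contourArea)
    w=np.array([onplane(K,T,u,v,z,True) for u,v in c[:,0]],np.float32)
    (x,y),r=cv2.minEnclosingCircle(w); e=cv2.fitEllipse(w)
    print('wrist',k,round(x,4),round(y,4),round(2*r,4),'ell',np.round(e[0],4),np.round(e[1],4)); return x,y
E
python3 -c "
from h import *
x,y=wring('66',.01); go(x,y,.004,22.5)"
```

```text
wrist 66 0.5664 -0.2153 0.0646 ell [ 0.5662 -0.2154] [0.0633 0.0635]
tilt [ 0.003 -0.001 -1.   ] turn 0.0003 dx 0.0032 dy -0.0011 dz 0.0266 j6 -0.80 t 13.4
```

```bash
echo '[[0.003,-0.001,0.014,0,0.088],[0,0,0.013,0,0.088],[0,0,0,0,0.088],[0,0,0,0,0.088],[0,0,0,0,0.088]]' > path.dat && python3 jog.py path.dat; python3 -c "
from h import *
go(.5664,-.2153,.003,22.5)"
```

```text
time_s: 13.83
tool_pos: [0.5649, -0.2148, 0.0017]
eef_rot: [-0.0, 0.555, 0.832, -0.0]
wrist_force: [-0.0, 0.7, -0.4]
opening: 0.0879
gripper_force: 0.0
tilt [-0.001  0.    -1.   ] turn 0.0003 dx -0.0010 dy 0.0012 dz -0.0013 j6 -0.80 t 13.8
```

```bash
echo '[[0,0,-0.001,0,0.05],[0,0,0,0,0.05],[0,0,0,0,0.05],[0,0,0,0,0.05],[0,0,0,0,0.05],[0,0,0,0,0.05],[0,0,0,0,0.05]]' > path.dat && python3 jog.py path.dat 25
echo '[[0,0,-0.03,0,0.05],[0,0,-0.03,0,0.05],[0,0,-0.03,0,0.05],[0,0,-0.03,0,0.05],[0,0,0,0,0.05],[0,0,0,0,0.05],[0,0,0,0,0.05]]' > path.dat && python3 jog.py path.dat
python3 -c "
from h import *
go(.5135,.1093,.12,22.5)"
```

```text
time_s: 14.42
tool_pos: [0.5653, -0.215, 0.003]
eef_rot: [0.0, 0.555, 0.832, 0.0]
wrist_force: [-0.3, 0.3, 1.7]
opening: 0.0655
gripper_force: 25.0
time_s: 15.0
tool_pos: [0.5646, -0.2146, 0.122]
eef_rot: [-0.0, 0.555, 0.832, -0.0]
wrist_force: [0.2, 1.1, -0.8]
opening: 0.0655
gripper_force: 25.0
tilt [-0.001  0.    -1.   ] turn 0.0004 dx 0.3188 dy 0.0768 dz 0.0020 j6 -0.80 t 15.0
```

```bash
echo '[[0.0354,0.00853,0,0,0.05],[0.0354,0.00853,0,0,0.05],[0.0354,0.00853,0,0,0.05],[0.0354,0.00853,0,0,0.05],[0.0354,0.00853,0,0,0.05],[0.0354,0.00853,0,0,0.05],[0.0354,0.00853,0,0,0.05],[0.0354,0.00853,0,0,0.05],[0.0354,0.00853,0,0,0.05],[0,0,0,0,0.05]]' > path.dat && python3 jog.py path.dat
echo '[[0,0,0,0,0.05],[0,0,0,0,0.05],[0,0,0,0,0.05]]' > path.dat && python3 jog.py path.dat
python3 - <<'E'
from h import *
z=manip.get_obs()['tool_pos'][2]
wring('66',z+.007);go(.5135,.1093,.05,22.5)
img,K,T=cam('wrist')
cv2.imwrite('pics/w6.png',img)
E
```

```text
time_s: 15.83
tool_pos: [0.511, 0.1137, 0.1202]
eef_rot: [-0.003, 0.554, 0.833, -0.001]
wrist_force: [-0.3, -0.6, -0.3]
opening: 0.0653
gripper_force: 25.0
time_s: 16.08
tool_pos: [0.5135, 0.1077, 0.1215]
eef_rot: [-0.001, 0.556, 0.831, -0.001]
wrist_force: [0.6, -0.1, 0.1]
opening: 0.0657
gripper_force: 25.0
wrist 66 0.5141 0.1084 0.0649 ell [0.5122 0.1133] [0.0505 0.0659]
tilt [-0.001 -0.001 -1.   ] turn -0.0013 dx 0.0018 dy 0.0004 dz 0.0719 j6 -0.23 t 16.1
```

View pics/w6.png

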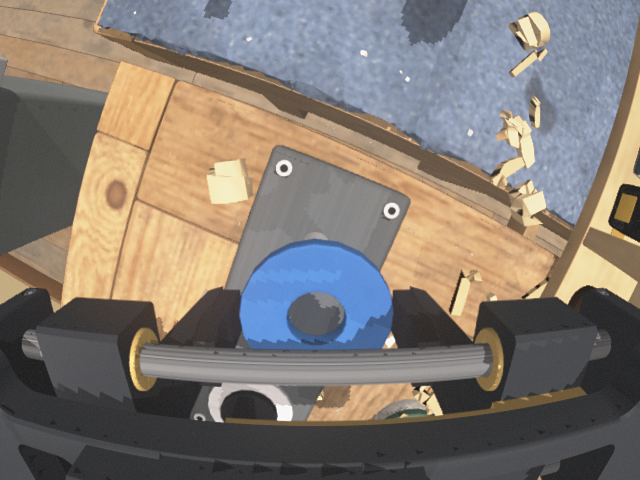

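The blue ring is held flat with its hole at (316,313), and the arbor tip is out of sight below it. Its offset is under 1 mm, so I lower it.

```bash
echo '[[0.001,0,0.02,0,0.05],[0,0,0.015,0,0.05],[0,0,0.01,0,0.05],[0,0,0.01,0,0.05],[0,0,0.01,0,0.05],[0,0,0,0,0.05],[0,0,0,0,0.05]]' > path.dat && python3 jog.py path.dat
echo '[[0,0,0.012,0,0.05],[0,0,0.01,0,0.05],[0,0,0,0,0.05],[0,0,0,0,0.05]]' > path.dat && python3 jog.py path.dat
```

```text
time_s: 16.77
tool_pos: [0.5133, 0.1095, 0.0571]
eef_rot: [-0.0, 0.556, 0.831, -0.0]
wrist_force: [0.6, -0.1, -0.8]
opening: 0.0656
gripper_force: 25.0
time_s: 17.1
tool_pos: [0.5138, 0.1098, 0.0355]
eef_rot: [0.0, 0.555, 0.832, -0.0]
wrist_force: [0.1, 0.0, -0.2]
opening: 0.0656
gripper_force: 25.0
```

```bash
echo '[[0,0,0.004,0,0.05],[0,0,0,0,0.05],[0,0,0,0,0.088],[0,0,0,0,0.088],[0,0,0,0,0.088],[0,0,0,0,0.088]]' > path.dat && python3 jog.py path.dat
echo '[[0,0,-0.02,0,0.088],[0,0,-0.03,0,0.088],[0,0,-0.03,0,0.088],[0,0,0,0,0.088],[0,0,0,0,0.088]]' > path.dat && python3 jog.py path.dat
python3 - <<'E'
from h import *
wring('66',.035);go(.4325,-.323,.05,22.5)
for k,v in rings(("top",)).items(): print(k,v)
E
```

```text
time_s: 17.6
tool_pos: [0.5144, 0.1099, 0.0322]
eef_rot: [0.0, 0.555, 0.832, 0.0]
wrist_force: [-0.6, 0.1, -0.2]
opening: 0.0876
gripper_force: 0.0
time_s: 18.02
tool_pos: [0.516, 0.1101, 0.1143]
eef_rot: [0.002, 0.555, 0.832, 0.002]
wrist_force: [-0.3, 0.4, 0.6]
opening: 0.0881
gripper_force: 0.0
wrist 66 0.5147 0.1096 0.065 ell [0.5148 0.1098] [0.0606 0.0617]
tilt [ 0.002  0.    -1.   ] turn 0.0003 dx -0.3686 dy -0.2412 dz 0.0625 j6 -0.23 t 18.1
66 [('top', 0.521, 0.1131, 0.0658)]
60 [('top', 0.4328, -0.3245, 0.0585)]
48 [('top', 0.5177, -0.4456, 0.0462)]
42 [('top', 0.5474, -0.0418, 0.0599), ('top', 0.5611, -0.3405, 0.0394), ('top', 0.7373, -0.3989, 0.0333)]
```

```bash
echo '[[-0.0307,-0.0201,0,0,0.088],[-0.0307,-0.0201,0,0,0.088],[-0.0307,-0.0201,0,0,0.088],[-0.0307,-0.0201,0,0,0.088],[-0.0307,-0.0201,0,0,0.088],[-0.0307,-0.0201,0,0,0.088],[-0.0307,-0.0201,0,0,0.088],[-0.0307,-0.0201,0,0,0.088],[-0.0307,-0.0201,0,0,0.088],[-0.0307,-0.0201,0,0,0.088]]' > path.dat && python3 jog.py path.dat
echo '[[-0.0307,-0.0201,0,0,0.088],[-0.0307,-0.0201,0,0,0.088],[0,0,0.03,0,0.088],[0,0,0.03,0,0.088],[0,0,0,0,0.088],[0,0,0,0,0.088],[0,0,0,0,0.088]]' > path.dat && python3 jog.py path.dat
python3 -c "
from h import *
x,y=wring('60',.01); go(x,y,.003,22.5)"
```

```text
time_s: 18.95
tool_pos: [0.4436, -0.2517, 0.1097]
eef_rot: [-0.002, 0.556, 0.831, -0.0]
wrist_force: [0.8, 0.8, 0.1]
opening: 0.0877
gripper_force: 0.0
time_s: 19.53
tool_pos: [0.4317, -0.3223, 0.0514]
eef_rot: [-0.001, 0.555, 0.832, 0.0]
wrist_force: [-0.0, -1.3, 0.4]
opening: 0.0881
gripper_force: 0.0Traceback (most recent call last):
  File "<string>", line 3, in <module>
    x,y=wring('60',.01); go(x,y,.003,22.5)
        ~~~~~^^^^^^^^^^
  File "h.py", line 41, in wring
    img,K,T=cam('wrist'); c=max(blobs(img,*HSV[k],amin),key=cv2.contourArea)
                            ~~~^^^^^^^^^^^^^^^^^^^^^^^^^^^^^^^^^^^^^^^^^^^^^
ValueError: max() iterable argument is empty
```

Run:
```python
from h import *
img,K,T=cam('wrist');cv2.imwrite('pics/w7raw.png',img)
h=cv2.cvtColor(img,cv2.COLOR_BGR2HSV)
for p in [(250,320),(280,350),(300,255),(280,270)]: print(p,h[p])
HSV['60']=((0,185,60),(6,255,255))
for S in (150,170,190): 
    m=blobs(img,(0,S,60),(6,255,255),300); print(S,[(cv2.boundingRect(c),cv2.contourArea(c)) for c in m], [(cv2.boundingRect(c)) for c in blobs(img,(172,S,60),(179,255,255),300)])
```

```text
(250, 320) [  2 174 234]
(280, 350) [  2 173 235]
(300, 255) [ 14 121 205]
(280, 270) [  2 175 234]
150 [((259, 222, 109, 105), 8649.5)] []
170 [((260, 223, 107, 103), 8395.0)] []
190 [] []
```

```bash
sed -i "s/((0,190,90),(4/((0,150,60),(5/" h.py; python3 -c "
from h import *
x,y=wring('60',.01); go(x,y,.003,22.5)"
```

```text
wrist 60 0.4318 -0.3237 0.0604 ell [ 0.4322 -0.3237] [0.058  0.0594]
tilt [ 0.002 -0.002 -1.   ] turn 0.0013 dx 0.0002 dy -0.0015 dz 0.0504 j6 -1.08 t 19.7
```

```bash
echo '[[0,-0.0015,0.02,0,0.088],[0,0,0.02,0,0.088],[0,0,0.009,0,0.088],[0,0,0,0,0.088],[0,0,0,0,0.088],[0,0,0,0,0.088]]' > path.dat && python3 jog.py path.dat; python3 -c "
from h import *
go(.4319,-.3237,.003,22.5)"
```

```text
time_s: 20.18
tool_pos: [0.4315, -0.3241, 0.004]
eef_rot: [0.001, 0.555, 0.832, -0.0]
wrist_force: [0.4, 0.4, -0.4]
opening: 0.0881
gripper_force: 0.0
tilt [ 0.002 -0.001 -1.   ] turn 0.0006 dx 0.0002 dy 0.0005 dz 0.0010 j6 -1.08 t 20.2
```

```bash
echo '[[0,0,0.001,0,0.045],[0,0,0,0,0.045],[0,0,0,0,0.045],[0,0,0,0,0.045],[0,0,0,0,0.045],[0,0,0,0,0.045],[0,0,0,0,0.045]]' > path.dat && python3 jog.py path.dat 25
echo '[[0,0,-0.03,0,0.045],[0,0,-0.03,0,0.045],[0,0,-0.03,0,0.045],[0,0,-0.03,0,0.045],[0,0,0,0,0.045],[0,0,0,0,0.045],[0,0,0,0,0.045]]' > path.dat && python3 jog.py path.dat
python3 -c "
from h import *
go(.514,.1095,.12,22.5)"
```

```text
time_s: 20.77
tool_pos: [0.4308, -0.3237, 0.0021]
eef_rot: [0.0, 0.555, 0.832, -0.0]
wrist_force: [-0.3, -0.2, 2.3]
opening: 0.0583
gripper_force: 25.0
time_s: 21.35
tool_pos: [0.43, -0.323, 0.1208]
eef_rot: [-0.001, 0.555, 0.832, 0.0]
wrist_force: [-0.7, -0.4, -1.1]
opening: 0.0587
gripper_force: 25.0
tilt [-0.001  0.001 -1.   ] turn 0.0003 dx 0.3674 dy 0.2432 dz 0.0008 j6 -1.08 t 21.4
```

```bash
echo '[[0.0306,0.02025,0,0,0.045],[0.0306,0.02025,0,0,0.045],[0.0306,0.02025,0,0,0.045],[0.0306,0.02025,0,0,0.045],[0.0306,0.02025,0,0,0.045],[0.0306,0.02025,0,0,0.045],[0.0306,0.02025,0,0,0.045],[0.0306,0.02025,0,0,0.045],[0.0306,0.02025,0,0,0.045],[0.0306,0.02025,0,0,0.045]]' > path.dat && python3 jog.py path.dat
echo '[[0.0306,0.02025,0,0,0.045],[0.0306,0.02025,0,0,0.045],[0,0,0,0,0.045],[0,0,0,0,0.045],[0,0,0,0,0.045],[0,0,0,0,0.045]]' > path.dat && python3 jog.py path.dat
python3 - <<'E'
from h import *
z=manip.get_obs()['tool_pos'][2]
wring('60',z+.007);go(.514,.1095,.12,22.5)
E
```

```text
time_s: 22.18
tool_pos: [0.4984, 0.0385, 0.1191]
eef_rot: [-0.002, 0.555, 0.832, -0.001]
wrist_force: [0.4, 0.5, -0.2]
opening: 0.0582
gripper_force: 25.0
time_s: 22.68
tool_pos: [0.5132, 0.1075, 0.1203]
eef_rot: [-0.001, 0.556, 0.831, -0.001]
wrist_force: [0.6, -0.1, -1.2]
opening: 0.0585
gripper_force: 25.0
wrist 60 0.514 0.1077 0.0598 ell [0.5124 0.1119] [0.0473 0.0615]
tilt [-0.002 -0.001 -1.   ] turn -0.0012 dx 0.0018 dy 0.0013 dz 0.0006 j6 -0.23 t 22.7
```

```bash
echo '[[0.0015,0.0005,0.02,0,0.045],[0,0,0.015,0,0.045],[0,0,0.01,0,0.045],[0,0,0.01,0,0.045],[0,0,0.01,0,0.045],[0,0,0,0,0.045],[0,0,0,0,0.045]]' > path.dat && python3 jog.py path.dat
echo '[[0,0,0.012,0,0.045],[0,0,0.001,0,0.045],[0,0,0,0,0.045],[0,0,0,0,0.045]]' > path.dat && python3 jog.py path.dat
```

```text
time_s: 23.32
tool_pos: [0.5139, 0.11, 0.0561]
eef_rot: [-0.0, 0.556, 0.831, -0.0]
wrist_force: [0.6, 0.2, -0.5]
opening: 0.0584
gripper_force: 25.0
time_s: 23.65
tool_pos: [0.5141, 0.1103, 0.0439]
eef_rot: [-0.0, 0.555, 0.832, -0.0]
wrist_force: [-2.0, -0.6, -2.8]
opening: 0.0583
gripper_force: 25.0
```

```bash
echo '[[0,0,0.004,0,0.045],[0,0,0,0,0.045],[0,0,0,0,0.088],[0,0,0,0,0.088],[0,0,0,0,0.088],[0,0,0,0,0.088]]' > path.dat && python3 jog.py path.dat
echo '[[0,0,-0.02,0,0.088],[0,0,-0.03,0,0.088],[0,0,-0.025,0,0.088],[0,0,0,0,0.088],[0,0,0,0,0.088]]' > path.dat && python3 jog.py path.dat
python3 - <<'E'
from h import *
wring('60',.045);go(.5165,-.4435,.05,22.5)
for k,v in rings(("top",)).items(): print(k,v)
E
```

```text
time_s: 24.15
tool_pos: [0.5155, 0.1105, 0.0404]
eef_rot: [0.001, 0.555, 0.832, 0.001]
wrist_force: [1.0, 0.1, 0.1]
opening: 0.0831
gripper_force: 0.0
time_s: 24.57
tool_pos: [0.5164, 0.1107, 0.117]
eef_rot: [0.002, 0.555, 0.832, 0.002]
wrist_force: [-0.8, -0.2, -0.4]
opening: 0.0881
gripper_force: 0.0
wrist 60 0.5149 0.1099 0.0595 ell [0.5147 0.1098] [0.0572 0.0586]
tilt [ 0.002  0.    -1.   ] turn 0.0003 dx -0.5124 dy -0.2105 dz 0.0653 j6 -0.23 t 24.6
60 [('top', 0.523, 0.1153, 0.0588)]
48 [('top', 0.5177, -0.4458, 0.0466)]
42 [('top', 0.5463, -0.0429, 0.0581), ('top', 0.5612, -0.3404, 0.0392), ('top', 0.7383, -0.4, 0.0342)]
```

```bash
echo '[[-0.0342,-0.014,0,0,0.088],[-0.0342,-0.014,0,0,0.088],[-0.0342,-0.014,0,0,0.088],[-0.0342,-0.014,0,0,0.088],[-0.0342,-0.014,0,0,0.088],[-0.0342,-0.014,0,0,0.088],[-0.0342,-0.014,0,0,0.088],[-0.0342,-0.014,0,0,0.088],[-0.0342,-0.014,0,0,0.088],[-0.0342,-0.014,0,0,0.088]]' > path.dat && python3 jog.py path.dat
echo '[[-0.0342,-0.014,0,0,0.088],[-0.0342,-0.014,0,0,0.088],[-0.0342,-0.014,0,0,0.088],[-0.0342,-0.014,0,0,0.088],[-0.0342,-0.014,0,0,0.088],[0,0,0.03,0,0.08],[0,0,0.03,0,0.07],[0,0,0,0,0.07],[0,0,0,0,0.07],[0,0,0,0,0.07]]' > path.dat && python3 jog.py path.dat
python3 -c "
from h import *
x,y=wring('48',.01); go(x,y,.003,22.5)"
```

```text
time_s: 25.5
tool_pos: [0.5144, -0.2604, 0.1125]
eef_rot: [-0.002, 0.556, 0.831, -0.0]
wrist_force: [1.7, -1.0, -0.2]
opening: 0.0879
gripper_force: 0.0
time_s: 26.33
tool_pos: [0.5165, -0.4433, 0.0542]
eef_rot: [-0.001, 0.555, 0.832, 0.0]
wrist_force: [-0.1, 0.2, -0.1]
opening: 0.0704
gripper_force: 0.0Traceback (most recent call last):
  File "<string>", line 3, in <module>
    x,y=wring('48',.01); go(x,y,.003,22.5)
        ~~~~~^^^^^^^^^^
  File "h.py", line 41, in wring
    img,K,T=cam('wrist'); c=max(blobs(img,*HSV[k],amin),key=cv2.contourArea)
                            ~~~^^^^^^^^^^^^^^^^^^^^^^^^^^^^^^^^^^^^^^^^^^^^^
ValueError: max() iterable argument is empty
```

Run:
```python
from h import *
img,K,T=cam('wrist');cv2.imwrite('pics/w8.png',img)
h=cv2.cvtColor(img,cv2.COLOR_BGR2HSV)
for p in [(255,285),(275,355),(290,280),(240,316)]: print(p,h[p])
print([(cv2.boundingRect(c),cv2.contourArea(c)) for c in blobs(img,(45,50,40),(95,255,255),200)])
print(rings(("side","top")).get('48'))
```

```text
(255, 285) [ 67  78 176]
(275, 355) [ 23  73 136]
(290, 280) [ 68  80 176]
(240, 316) [ 67  81 180]
[((270, 232, 85, 83), 5348.5)]
[('side', 0.5159, -0.4414, 0.0538)]
```

View pics/w8.png

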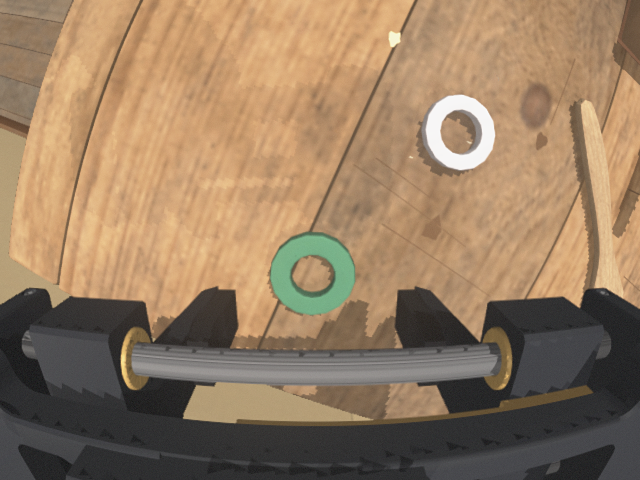

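The green ring is centred at (312,273), the white ring is at (458,132), and the brush handle is to the right at (595,200).

```bash
sed -i "s/((60,90,40)/((58,60,40)/" h.py; python3 -c "
from h import *
x,y=wring('48',.01); go(x,y,.003,22.5)"
```

```text
wrist 48 0.5166 -0.4449 0.0479 ell [ 0.5168 -0.445 ] [0.0457 0.0467]
tilt [ 0.002 -0.002 -1.   ] turn 0.0010 dx 0.0001 dy -0.0014 dz 0.0538 j6 -1.14 t 26.6
```

```bash
echo '[[0,-0.0014,0.02,0,0.07],[0,0,0.02,0,0.07],[0,0,0.012,0,0.07],[0,0,0,0,0.07],[0,0,0,0,0.07],[0,0,0,0,0.07]]' > path.dat && python3 jog.py path.dat; python3 -c "
from h import *
go(.5166,-.4449,.003,22.5)"
```

```text
time_s: 27.08
tool_pos: [0.5159, -0.4447, 0.0036]
eef_rot: [0.0, 0.555, 0.832, -0.0]
wrist_force: [-1.1, 0.7, 0.2]
opening: 0.0702
gripper_force: 0.0
tilt [ 0.001 -0.001 -1.   ] turn 0.0005 dx -0.0004 dy 0.0006 dz 0.0006 j6 -1.14 t 27.1
```

```bash
echo '[[0,0,0.0005,0,0.035],[0,0,0,0,0.035],[0,0,0,0,0.035],[0,0,0,0,0.035],[0,0,0,0,0.035],[0,0,0,0,0.035],[0,0,0,0,0.035]]' > path.dat && python3 jog.py path.dat 25
echo '[[0,0,-0.03,0,0.035],[0,0,-0.03,0,0.035],[0,0,-0.03,0,0.035],[0,0,-0.03,0,0.035],[0,0,0,0,0.035],[0,0,0,0,0.035],[0,0,0,0,0.035]]' > path.dat && python3 jog.py path.dat
python3 -c "
from h import *
go(.514,.1095,.12,22.5)"
```

```text
time_s: 27.67
tool_pos: [0.5156, -0.4446, 0.0026]
eef_rot: [0.0, 0.555, 0.832, -0.0]
wrist_force: [-0.6, 0.7, 2.9]
opening: 0.0468
gripper_force: 25.0
time_s: 28.25
tool_pos: [0.515, -0.4441, 0.1214]
eef_rot: [-0.001, 0.555, 0.832, 0.0]
wrist_force: [0.8, 0.9, -0.9]
opening: 0.0468
gripper_force: 25.0
tilt [-0.001  0.001 -1.   ] turn 0.0003 dx 0.5118 dy 0.2109 dz 0.0014 j6 -1.14 t 28.2
```

```bash
echo '[[0.0342,0.0141,0,0,0.035],[0.0342,0.0141,0,0,0.035],[0.0342,0.0141,0,0,0.035],[0.0342,0.0141,0,0,0.035],[0.0342,0.0141,0,0,0.035],[0.0342,0.0141,0,0,0.035],[0.0342,0.0141,0,0,0.035],[0.0342,0.0141,0,0,0.035],[0.0342,0.0141,0,0,0.035],[0.0342,0.0141,0,0,0.035]]' > path.dat && python3 jog.py path.dat
echo '[[0.0342,0.0141,0,0,0.035],[0.0342,0.0141,0,0,0.035],[0.0342,0.0141,0,0,0.035],[0.0342,0.0141,0,0,0.035],[0.0342,0.0141,0,0,0.035],[0,0,0,0,0.035],[0,0,0,0,0.035],[0,0,0,0,0.035],[0,0,0,0,0.035]]' > path.dat && python3 jog.py path.dat
python3 - <<'E'
from h import *
z=manip.get_obs()['tool_pos'][2]
wring('48',z+.007);go(.514,.1095,.12,22.5)
E
```

```text
time_s: 29.08
tool_pos: [0.5125, -0.0725, 0.1196]
eef_rot: [-0.002, 0.556, 0.831, -0.001]
wrist_force: [1.0, 0.5, -0.4]
opening: 0.0469
gripper_force: 25.0
time_s: 29.83
tool_pos: [0.5136, 0.1092, 0.1209]
eef_rot: [-0.001, 0.556, 0.831, -0.001]
wrist_force: [-0.3, -0.4, -0.5]
opening: 0.0469
gripper_force: 25.0
wrist 48 0.5144 0.1087 0.0472 ell [0.5137 0.1107] [0.0395 0.0475]
tilt [-0.002 -0.001 -1.   ] turn -0.0014 dx 0.0004 dy 0.0003 dz 0.0013 j6 -0.23 t 29.9
```

```bash
echo '[[0.0005,0,0.02,0,0.035],[0,0,0.015,0,0.035],[0,0,0.01,0,0.035],[0,0,0.01,0,0.035],[0,0,0.01,0,0.035],[0,0,0.004,0,0.035],[0,0,0,0,0.035],[0,0,0,0,0.035],[0,0,0,0,0.035]]' > path.dat && python3 jog.py path.dat
```

```text
time_s: 30.63
tool_pos: [0.5139, 0.1108, 0.0533]
eef_rot: [-0.0, 0.555, 0.832, -0.0]
wrist_force: [-1.8, -0.5, -1.6]
opening: 0.0467
gripper_force: 25.0
```

```bash
echo '[[0,0,0.004,0,0.035],[0,0,0,0,0.035],[0,0,0,0,0.075],[0,0,0,0,0.075],[0,0,0,0,0.075],[0,0,0,0,0.075]]' > path.dat && python3 jog.py path.dat
echo '[[0,0,-0.02,0,0.075],[0,0,-0.03,0,0.075],[0,0,-0.015,0,0.075],[0,0,0,0,0.075],[0,0,0,0,0.075]]' > path.dat && python3 jog.py path.dat
python3 - <<'E'
from h import *
wring('48',.055);go(.56,-.3395,.05,22.5)
for k,v in rings(("top","side")).items(): print(k,v)
E
```

```text
time_s: 31.13
tool_pos: [0.5151, 0.1111, 0.0498]
eef_rot: [0.001, 0.555, 0.832, 0.001]
wrist_force: [-0.8, -0.1, 0.5]
opening: 0.0716
gripper_force: 0.0
time_s: 31.55
tool_pos: [0.5154, 0.1111, 0.1153]
eef_rot: [0.001, 0.555, 0.832, 0.001]
wrist_force: [-0.5, 1.0, -0.7]
opening: 0.0747
gripper_force: 0.0
wrist 48 0.5149 0.1106 0.0472 ell [0.5147 0.11  ] [0.0423 0.0447]
tilt [ 0.  0. -1.] turn 0.0003 dx -0.4336 dy -0.1300 dz 0.0639 j6 -0.23 t 31.6
48 [('top', 0.526, 0.1165, 0.0444), ('side', 0.5266, 0.0681, 0.0572)]
42 [('top', 0.5474, -0.0418, 0.0599), ('top', 0.5612, -0.3404, 0.0392), ('top', 0.7383, -0.4, 0.0342), ('side', 0.3811, 0.245, 0.0279), ('side', 0.5278, 0.047, 0.0547), ('side', 0.5468, -0.0627, 0.0447), ('side', 0.7391, -0.4069, 0.0469)]
66 [('side', 0.5184, 0.0904, 0.0689)]
60 [('side', 0.5226, 0.0788, 0.0665)]
```

```bash
echo '[[-0.0361,-0.0108,0,0,0.065],[-0.0361,-0.0108,0,0,0.065],[-0.0361,-0.0108,0,0,0.065],[-0.0361,-0.0108,0,0,0.065],[-0.0361,-0.0108,0,0,0.065],[-0.0361,-0.0108,0,0,0.065],[-0.0361,-0.0108,0,0,0.065],[-0.0361,-0.0108,0,0,0.065],[-0.0361,-0.0108,0,0,0.065],[-0.0361,-0.0108,0,0,0.065]]' > path.dat && python3 jog.py path.dat
echo '[[-0.0361,-0.0108,0,0,0.065],[-0.0361,-0.0108,0,0,0.065],[0,0,0.03,0,0.065],[0,0,0.03,0,0.065],[0,0,0,0,0.065],[0,0,0,0,0.065],[0,0,0,0,0.065]]' > path.dat && python3 jog.py path.dat
python3 - <<'E'
from h import *
img,K,T=cam('wrist')
for c in blobs(img,*HSV['42'],1500):print(cv2.boundingRect(c),cv2.contourArea(c))
x,y=wring('42',.01); go(x,y,.003,22.5)
E
```

```text
time_s: 32.53
tool_pos: [0.5514, -0.2653, 0.1121]
eef_rot: [-0.002, 0.556, 0.831, -0.0]
wrist_force: [-0.4, -0.5, -0.4]
opening: 0.0654
gripper_force: 0.0
time_s: 33.12
tool_pos: [0.5601, -0.3385, 0.0538]
eef_rot: [-0.001, 0.555, 0.832, -0.0]
wrist_force: [0.0, -0.0, 1.1]
opening: 0.0653
gripper_force: 0.0
(275, 238, 76, 75) 4250.0
wrist 42 0.5596 -0.3396 0.0429 ell [ 0.5596 -0.3398] [0.0405 0.0421]
tilt [ 0.002 -0.001 -1.   ] turn 0.0011 dx 0.0003 dy -0.0021 dz 0.0530 j6 -0.98 t 33.2
```

```bash
echo '[[0,-0.002,0.02,0,0.065],[0,0,0.02,0,0.065],[0,0,0.012,0,0.065],[0,0,0,0,0.065],[0,0,0,0,0.065],[0,0,0,0,0.065]]' > path.dat && python3 jog.py path.dat; python3 -c "
from h import *
go(.5596,-.3397,.003,22.5)"
```

```text
time_s: 33.72
tool_pos: [0.5594, -0.34, 0.0036]
eef_rot: [0.001, 0.555, 0.832, -0.0]
wrist_force: [0.2, 0.1, 1.4]
opening: 0.0653
gripper_force: 0.0
tilt [ 0.001 -0.001 -1.   ] turn 0.0007 dx 0.0003 dy 0.0003 dz 0.0006 j6 -0.98 t 33.7
```

```bash
echo '[[0,0,0.0005,0,0.03],[0,0,0,0,0.03],[0,0,0,0,0.03],[0,0,0,0,0.03],[0,0,0,0,0.03],[0,0,0,0,0.03],[0,0,0,0,0.03]]' > path.dat && python3 jog.py path.dat 25
echo '[[0,0,-0.03,0,0.03],[0,0,-0.03,0,0.03],[0,0,-0.03,0,0.03],[0,0,-0.03,0,0.03],[0,0,0,0,0.03],[0,0,0,0,0.03],[0,0,0,0,0.03]]' > path.dat && python3 jog.py path.dat
python3 -c "
from h import *
go(.514,.1098,.12,22.5)"
```

```text
time_s: 34.3
tool_pos: [0.5588, -0.3399, 0.0022]
eef_rot: [0.0, 0.555, 0.832, 0.0]
wrist_force: [-1.0, 0.2, 3.8]
opening: 0.0408
gripper_force: 25.0
time_s: 34.88
tool_pos: [0.558, -0.3394, 0.1209]
eef_rot: [-0.001, 0.555, 0.832, -0.0]
wrist_force: [-0.4, -0.0, -0.9]
opening: 0.0408
gripper_force: 25.0
tilt [-0.001  0.001 -1.   ] turn 0.0003 dx 0.4318 dy 0.1313 dz 0.0009 j6 -0.98 t 34.9
```

```bash
echo '[[0.036,0.01095,0,0,0.03],[0.036,0.01095,0,0,0.03],[0.036,0.01095,0,0,0.03],[0.036,0.01095,0,0,0.03],[0.036,0.01095,0,0,0.03],[0.036,0.01095,0,0,0.03],[0.036,0.01095,0,0,0.03],[0.036,0.01095,0,0,0.03],[0.036,0.01095,0,0,0.03],[0.036,0.01095,0,0,0.03]]' > path.dat && python3 jog.py path.dat
echo '[[0.036,0.01095,0,0,0.03],[0.036,0.01095,0,0,0.03],[0,0,0,0,0.03],[0,0,0,0,0.03],[0,0,0,0,0.03],[0,0,0,0,0.03]]' > path.dat && python3 jog.py path.dat
python3 - <<'E'
from h import *
z=manip.get_obs()['tool_pos'][2]
go(.514,.1098,.12,22.5);wring('42',z+.007)
E
```

```text
time_s: 35.72
tool_pos: [0.5194, 0.0364, 0.1191]
eef_rot: [-0.002, 0.556, 0.831, -0.001]
wrist_force: [0.9, 0.3, -0.5]
opening: 0.0405
gripper_force: 25.0
time_s: 36.22
tool_pos: [0.5138, 0.1084, 0.1205]
eef_rot: [-0.001, 0.556, 0.831, -0.001]
wrist_force: [0.4, -0.7, 0.1]
opening: 0.0405
gripper_force: 25.0
tilt [-0.002 -0.001 -1.   ] turn -0.0007 dx 0.0012 dy 0.0007 dz 0.0005 j6 -0.23 t 36.2
wrist 42 0.5126 0.1139 0.0515 ell [0.5135 0.1119] [0.0394 0.0465]
```

```bash
echo '[[0.001,0,0.02,0,0.03],[0,0,0.015,0,0.03],[0,0,0.01,0,0.03],[0,0,0.01,0,0.03],[0,0,0.006,0,0.03],[0,0,0,0,0.03],[0,0,0,0,0.03],[0,0,0,0,0.03]]' > path.dat && python3 jog.py path.dat
```

```text
time_s: 36.93
tool_pos: [0.5141, 0.1103, 0.061]
eef_rot: [-0.0, 0.555, 0.832, -0.0]
wrist_force: [-1.6, -0.8, -0.4]
opening: 0.0405
gripper_force: 25.0
```

Threaded without resistance. Release it, back off and check.

```bash
echo '[[0,0,0.002,0,0.03],[0,0,0,0,0.03],[0,0,0,0,0.07],[0,0,0,0,0.07],[0,0,0,0,0.07],[0,0,0,0,0.07]]' > path.dat && python3 jog.py path.dat
echo '[[0,0,-0.02,0,0.07],[0,0,-0.03,0,0.07],[0,0,-0.005,0,0.07],[0,0,0,0,0.07],[0,0,0,0,0.07]]' > path.dat && python3 jog.py path.dat
python3 - <<'E'
from h import *
go(.4287,-.1407,.05,22.5)
a,K,T=cam('side');b,_,_=cam('wrist')
c=np.zeros((600,640,3),np.uint8);c[:240,:320]=cv2.resize(a[290:410,260:420],(320,240));c[240:]=cv2.resize(b[120:480],(640,360))
cv2.imwrite('pics/c9.png',c)
E
```

```text
time_s: 37.43
tool_pos: [0.5147, 0.1108, 0.0591]
eef_rot: [0.0, 0.555, 0.832, 0.001]
wrist_force: [-0.5, -0.1, 0.4]
opening: 0.0652
gripper_force: 0.0
time_s: 37.85
tool_pos: [0.5145, 0.1107, 0.1139]
eef_rot: [0.0, 0.555, 0.832, 0.0]
wrist_force: [0.2, -0.3, -1.1]
opening: 0.0701
gripper_force: 0.0
tilt [ 0.001  0.    -1.   ] turn 0.0003 dx -0.1994 dy -0.1755 dz 0.0639 j6 -0.23 t 37.9
```

View pics/c9.png

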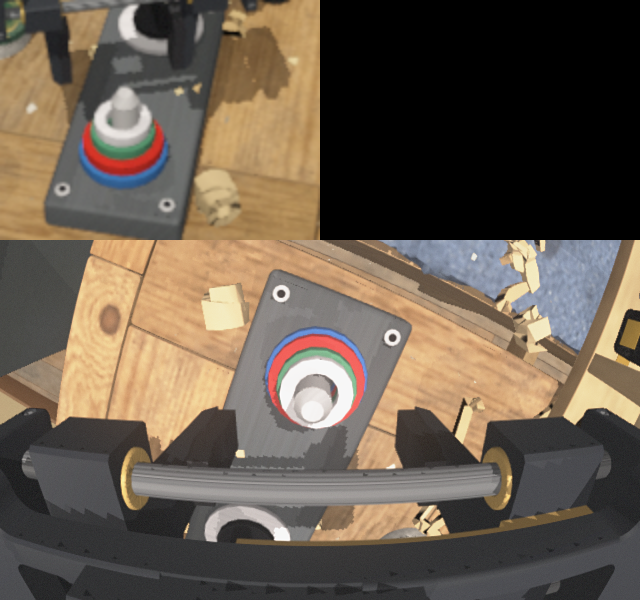

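The stack is clean: blue, red, green and white, all flat on the arbor at (125,130). The collar is next.

```bash
echo '[[-0.0249,-0.0219,0,0,0.07],[-0.0249,-0.0219,0,0,0.07],[-0.0249,-0.0219,0,0,0.07],[-0.0249,-0.0219,0,0,0.07],[-0.0249,-0.0219,0,0,0.07],[-0.0249,-0.0219,0,0,0.07],[-0.0249,-0.0219,0,0,0.07],[-0.0249,-0.0219,0,0,0.07],[0,0,0.03,0,0.07],[0,0,0.03,0,0.07]]' > path.dat && python3 jog.py path.dat
echo '[[0,0,0,0,0.07],[0,0,0,0,0.07],[0,0,0,0,0.07]]' > path.dat && python3 jog.py path.dat
python3 - <<'E'
from h import *
img,K,T=cam('wrist')
for c in blobs(img[150:400],(0,0,0),(179,255,75),500):
    c=c+[0,150]; w=np.array([onplane(K,T,u,v,.02,True) for u,v in c[:,0]],np.float32); (x,y),r=cv2.minEnclosingCircle(w)
    if r<.04: print(cv2.boundingRect(c),x,y,2*r)
go(.4287,-.1407,.006,22.5)
E
```

```text
time_s: 38.78
tool_pos: [0.4293, -0.143, 0.0538]
eef_rot: [0.002, 0.557, 0.83, 0.0]
wrist_force: [-0.4, -0.2, 0.2]
opening: 0.0701
gripper_force: 0.0
time_s: 39.03
tool_pos: [0.4284, -0.1402, 0.0537]
eef_rot: [-0.001, 0.555, 0.832, -0.0]
wrist_force: [0.5, 0.8, -0.5]
opening: 0.0698
gripper_force: 0.0
(293, 273, 49, 32) 0.4298453629016876 -0.14036008715629578 0.025723692029714584
(509, 150, 92, 89) 0.5384982228279114 -0.038127779960632324 0.07753118127584457
tilt [ 0.001 -0.    -1.   ] turn 0.0011 dx 0.0000 dy -0.0007 dz 0.0486 j6 -0.77 t 39.1
```

```bash
echo '[[0,0,0.02,0,0.07],[0,0,0.02,0,0.07],[0,0,0.007,0,0.07],[0,0,0,0,0.07],[0,0,0,0,0.03],[0,0,0,0,0.03],[0,0,0,0,0.03],[0,0,0,0,0.03],[0,0,0,0,0.03],[0,0,0,0,0.03]]' > path.dat && python3 jog.py path.dat 25
echo '[[0,0,0,0,0.03],[0,0,-0.03,0,0.03],[0,0,-0.03,0,0.03],[0,0,-0.03,0,0.03],[0,0,-0.03,0,0.03],[0,0,0,0,0.03],[0,0,0,0,0.03],[0,0,0,0,0.03]]' > path.dat && python3 jog.py path.dat
python3 -c "
from h import *
go(.514,.1098,.12,22.5)"
```

```text
time_s: 39.92
tool_pos: [0.429, -0.1407, 0.0073]
eef_rot: [0.001, 0.555, 0.832, 0.0]
wrist_force: [-0.9, -0.0, 2.8]
opening: 0.0346
gripper_force: 25.0
time_s: 40.58
tool_pos: [0.4279, -0.1403, 0.1259]
eef_rot: [-0.001, 0.555, 0.832, -0.0]
wrist_force: [-0.3, 0.2, -0.6]
opening: 0.0349
gripper_force: 25.0
tilt [-0.001  0.    -1.   ] turn 0.0003 dx 0.1981 dy 0.1753 dz 0.0059 j6 -0.77 t 40.6
```

```bash
echo '[[0.0248,0.0219,0,0,0.03],[0.0248,0.0219,0,0,0.03],[0.0248,0.0219,0,0,0.03],[0.0248,0.0219,0,0,0.03],[0.0248,0.0219,0,0,0.03],[0.0248,0.0219,0,0,0.03],[0.0248,0.0219,0,0,0.03],[0.0248,0.0219,0,0,0.03],[0,0,0,0,0.03],[0,0,0,0,0.03]]' > path.dat && python3 jog.py path.dat
echo '[[0,0,0,0,0.03],[0,0,0,0,0.03]]' > path.dat && python3 jog.py path.dat
python3 -c "
from h import *
go(.514,.1098,.075,22.5)"
```

```text
time_s: 41.42
tool_pos: [0.513, 0.111, 0.1241]
eef_rot: [-0.002, 0.554, 0.832, -0.002]
wrist_force: [-0.0, -0.0, -1.2]
opening: 0.0348
gripper_force: 25.0
time_s: 41.58
tool_pos: [0.513, 0.1088, 0.1252]
eef_rot: [-0.001, 0.556, 0.831, -0.001]
wrist_force: [-0.1, 0.3, -0.7]
opening: 0.0352
gripper_force: 25.0
tilt [-0.003 -0.001 -1.   ] turn -0.0005 dx 0.0006 dy 0.0013 dz 0.0502 j6 -0.23 t 41.6
```

```bash
echo '[[0.0005,0.001,0.015,0,0.03],[0,0,0.01,0,0.03],[0,0,0.01,0,0.03],[0,0,0.01,0,0.03],[0,0,0.004,0,0.03],[0,0,0,0,0.03],[0,0,0,0,0.03],[0,0,0,0,0.03]]' > path.dat && python3 jog.py path.dat
```

```text
time_s: 42.25
tool_pos: [0.5142, 0.11, 0.0773]
eef_rot: [-0.001, 0.555, 0.832, -0.001]
wrist_force: [-2.6, -3.5, -3.6]
opening: 0.0346
gripper_force: 25.0
```

```bash
echo '[[0,0,0.003,0,0.03],[0,0,0,0,0.03],[0,0,0,0,0.06],[0,0,0,0,0.06],[0,0,0,0,0.06],[0,0,0,0,0.06]]' > path.dat && python3 jog.py path.dat
echo '[[0,0,-0.02,0,0.06],[0,0,-0.03,0,0.06],[0,0,0,0,0.06],[0,0,0,0,0.06]]' > path.dat && python3 jog.py path.dat
python3 - <<'E'
from h import *
go(.5165,-.0420,.043,22.5)
a,K,T=cam('side');b,_,_=cam('wrist')
c=np.zeros((600,640,3),np.uint8);c[:240,:320]=cv2.resize(a[290:410,260:420],(320,240));c[240:]=cv2.resize(b[120:480],(640,360))
cv2.imwrite('pics/c10.png',c)
E
```

```text
time_s: 42.75
tool_pos: [0.5162, 0.1111, 0.0756]
eef_rot: [0.001, 0.555, 0.832, 0.001]
wrist_force: [0.8, -0.4, -0.1]
opening: 0.0588
gripper_force: 0.0
time_s: 43.08
tool_pos: [0.5175, 0.1113, 0.1272]
eef_rot: [0.002, 0.555, 0.832, 0.002]
wrist_force: [0.8, -0.6, -0.6]
opening: 0.0601
gripper_force: 0.0
tilt [ 0.006  0.001 -1.   ] turn 0.0004 dx -0.1412 dy -0.0595 dz 0.0842 j6 -0.23 t 43.1
```

View pics/c10.png

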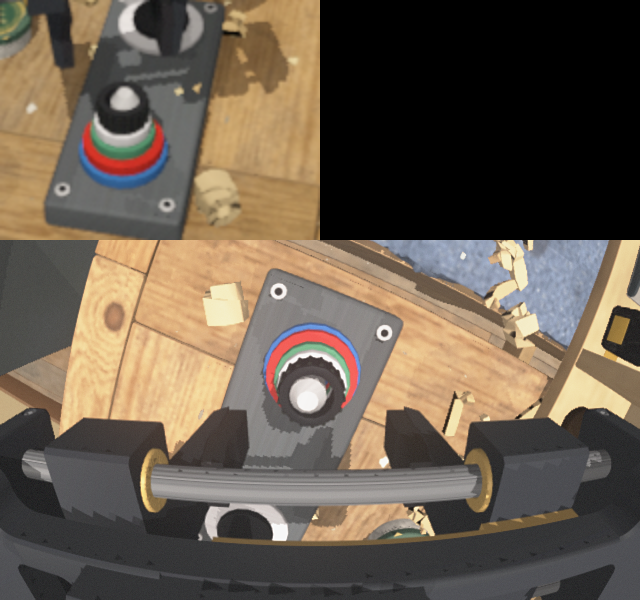

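The collar is seated on the white ring at (123,105), with the arbor tip showing through it. Now back to the knob.

```bash
echo '[[-0.0353,-0.0149,0,0,0.06],[-0.0353,-0.0149,0,0,0.06],[-0.0353,-0.0149,0,0,0.06],[-0.0353,-0.0149,0,0,0.06],[0,0,0,0,0.06],[0,0,0,0,0.06],[0,0,0.03,0,0.06],[0,0,0,0,0.06],[0,0,0,0,0.06]]' > path.dat && python3 jog.py path.dat
python3 -c "
from h import *
go(.5165,-.0425,.044,22.5)"
```

```text
time_s: 43.93
tool_pos: [0.5117, -0.0411, 0.0925]
eef_rot: [-0.003, 0.555, 0.832, -0.001]
wrist_force: [0.4, 1.0, 0.1]
opening: 0.0598
gripper_force: 0.0
tilt [-0.006  0.001 -1.   ] turn 0.0015 dx -0.0032 dy 0.0039 dz 0.0485 j6 -0.52 t 43.9
```

```bash
echo '[[-0.001,0.002,0.02,0,0.06],[0,0,0.02,0,0.06],[0,0,0.006,0,0.06],[0,0,0,0,0.06],[0,0,0,0,0.01],[0,0,0,0,0.01],[0,0,0,0,0.01],[0,0,0,0,0.01],[0,0,0,0,0.01],[0,0,0,0,0.01]]' > path.dat && python3 jog.py path.dat 50
echo '[[0,0,0,0,0.01],[0,0,0,0,0.01],[0,0,0,0,0.01],[0,0,0,0,0.01]]' > path.dat && python3 jog.py path.dat
```

```text
time_s: 44.77
tool_pos: [0.5167, -0.0428, 0.0492]
eef_rot: [0.0, 0.555, 0.832, 0.0]
wrist_force: [-0.6, 0.5, -0.4]
opening: 0.0222
gripper_force: 0.0
time_s: 45.1
tool_pos: [0.5159, -0.043, 0.049]
eef_rot: [-0.0, 0.555, 0.832, -0.0]
wrist_force: [-3.7, -0.8, 4.9]
opening: 0.0137
gripper_force: 50.0
```

```bash
echo '[[0,0,0,-0.1,0.01],[0,0,0,-0.1,0.01],[0,0,0,-0.1,0.01],[0,0,0,-0.1,0.01],[0,0,0,-0.1,0.01],[0,0,0,-0.1,0.01],[0,0,0,-0.1,0.01],[0,0,0,-0.1,0.01],[0,0,0,-0.1,0.01],[0,0,0,-0.1,0.01]]' > path.dat && python3 jog.py path.dat
echo '[[0,0,0,-0.1,0.01],[0,0,0,-0.1,0.01],[0,0,0,0,0.01],[0,0,0,0,0.01],[0,0,0,0,0.01],[0,0,0,0,0.01]]' > path.dat && python3 jog.py path.dat
echo '[[0,0,0,0,0.06],[0,0,0,0,0.06],[0,0,0,0,0.06],[0,0,0,0,0.06],[0,0,-0.03,0,0.06],[0,0,-0.03,0,0.06],[0,0,-0.03,0,0.06],[0,0,0,0,0.06],[0,0,0,0,0.06],[0,0,0,0,0.06]]' > path.dat && python3 jog.py path.dat
python3 - <<'E'
from h import *
a,K,T=cam('side');b,_,_=cam('wrist')
c=np.zeros((600,640,3),np.uint8);c[:240,:320]=cv2.resize(a[290:410,260:420],(320,240));c[240:]=cv2.resize(b[120:480],(640,360))
cv2.imwrite('pics/c11.png',c); go(.5165,-.042,.1,91.2)
E
```

```text
time_s: 45.93
tool_pos: [0.5169, -0.0417, 0.049]
eef_rot: [0.0, 0.087, 0.996, 0.001]
wrist_force: [0.1, 4.4, 2.9]
opening: 0.0134
gripper_force: 50.0
time_s: 46.43
tool_pos: [0.517, -0.0414, 0.049]
eef_rot: [0.001, -0.01, 1.0, 0.001]
wrist_force: [-0.2, 6.0, 2.9]
opening: 0.0135
gripper_force: 50.0
time_s: 47.27
tool_pos: [0.516, -0.0428, 0.1382]
eef_rot: [-0.0, -0.011, 1.0, -0.0]
wrist_force: [-0.7, -0.3, 0.1]
opening: 0.0598
gripper_force: 0.0
tilt [-0.003  0.    -1.   ] turn 0.0010 dx -0.0015 dy 0.0006 dz 0.0369 j6 -1.72 t 47.4
```

View pics/c11.png

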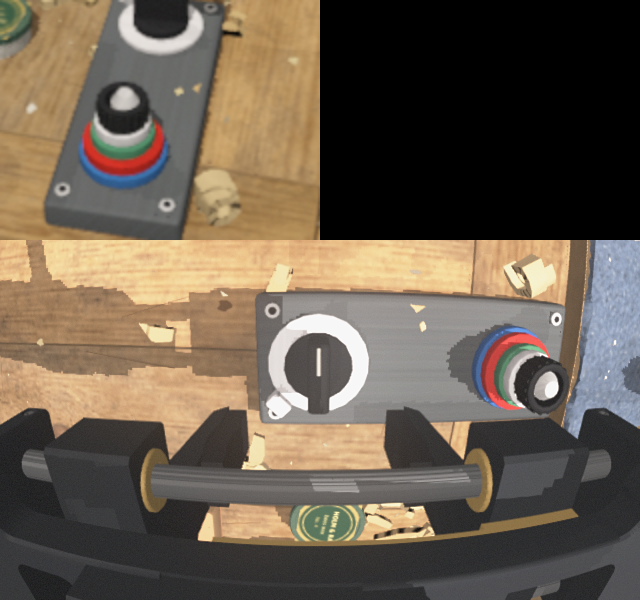

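The knob at (318,365) is back along the stand's x axis, so it is locked. The stack and collar are in place and the robot is clear of everything.

```bash
python3 -c "
from station import manip
print(manip.finish_job())"
```

```text
the job is handed in; nothing more can be done
None
```

The job is handed in: the knob was released and re-locked, and the four spacers present (blue 66, red 60, green 48, aluminium 42; no brass ring found) are stacked widest-down with the collar on top, but `finish_job()` returned no verdict.

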